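# Turn the row of parts round onto the bay rail

### The arm

A 6-joint arm with a two-finger parallel gripper is mounted at the origin on the work surface; the furniture and walls round the work are solid. World frame = base frame: x ahead of the robot, y to its left, z up, the work surface at z = 0. Lengths are in m, angles in rad, forces in N, time in s.
With the tool pointing down it reaches from about 0.4 to 0.825 m from the base axis. Payload 7 kg.
Tool frame: the origin (TCP) lies on the centre line of the jaws, within the pads' length; the fingertips stand 8 mm ahead of it and the grasp point (between the pads) lies 11 mm behind it; z points along the fingers, y is the line along which they close (so a half turn about z gives the same grasp; the last joint's range is limited). The gripper opens to 85 mm and grips with 20 to 120 N. Pads are 22 mm wide; open, the fingers measure 114 mm over their backs; the gripper's body (76 mm by 85 mm) begins 54 mm behind the grasp point. The pads swing forward as they close: fully open they stand 13 mm farther back than shut.
Start: joints at [-0.813, 0.359, 0.012, 0, -1.224, -0.288], TCP at [0.306, -0.602, 0.239] pointing down, gripper open.
Joint ranges: [-3.07, 3.07], [-1.43, 2.12], [-1.02, 1.25], [-3.03, 1.67], [-3.05, -0], [-3.03, 3.03]. Speed limits (rad/s): [2.39, 2.39, 3.01, 3.14, 3.14, 3.14].

### API

Orientations are given as a unit quaternion [x, y, z, w].
In Python, from bench import ctrl, imaging gives the robot as it stands. The module is installed in compiled form; this text tells all that it offers.
- The arm moves only by the shell command python3 -m pendant 'ROWS'. ROWS is JSON, a list that holds one entry, the list of rows, each a list of 7 numbers: the closure, from -1 (fully open) to 1 (shut), so that 0 is half open, then the shift along the world's x, y, z in units of 30 mm (1.0 is 30 mm), then the turn, a rotation vector about the world's x, y, z in units of 8 degrees (1.0 is 8 degrees). A call has 1 to 20 rows; each row shifts and turns the commanded pose from where the row before left it; what a row does not reach is not made up. A row lasts 1/10 s, in which the tool goes at most 50 mm and 8.59 degrees, less where a joint would pass 70% of its speed; a pose out of reach is approached as far as the arm can. A call is refused whole if a number of a shift passes 1 or a number of a turn 1, either way. A call with a gripper value outside its range is refused whole. The fingers move at their own pace and stop on an object; the grip force is fixed at half the most. Time passes only in rows, so rows that do not move let the fingers close. It gives the time, the measured TCP pose, the force, the opening and the grip force at its end, in the units of the state.
- ctrl.observe(): the state, without advancing time (a new reading comes with each control period).
- imaging.capture(name): name is "side" or "top"; returns (picture, depth): 420x560x3 uint8, red, green, blue; 420x560 float32, m along the optical axis (not along the pixel's ray), 0 where there is no reading.
- imaging.camera_model(name): a dict with "fov_y" (degrees; the focal length in pixels is half the picture's height over the tangent of half this angle, whatever the lens; pixels are square), "cx", "cy" (the principal point, pixels), "rvec" (rotation vector, rad) and "tvec" (3), from world to camera coordinates, as OpenCV has them. Camera axes: x right, y down, z forward; pixel columns grow to the right and rows downward; lengths in m; the calibration is good to about 2 mm. A picture is of the moment at which its call begins. camera_model takes no time and is no camera call.
- ctrl.job_done(): hands the job in; it is judged then, once.
The state is a dict: "clock": time; "qpos": joint angles; "qvel": joint speeds; "joint_efforts": joint torques, N m; "ee_pos": TCP position; "eef_rot": TCP orientation; "ft_force": force on the tool from outside, world axes, zero at the start; "wrist_torque": the same for the moment, N m; "finger_gap": finger opening in m; "grip_force": force on a finger pad.
Only numpy, scipy, OpenCV 4.12 (cv2) and the standard library are available. Lean on these libraries where they do the work, as an engineer would, in place of code of your own. Each camera call takes 0.05 s, during which the arm holds its last target. There are 200 camera calls.

### The job

The four parts stand in a row in the steel cradles; move them onto the empty rail with four bays beside it in the reverse order, one to a bay: the part nearest the robot goes into the farthest bay, the second nearest into the second farthest, and so on. Set each part down upright, the same way up as it stands now, in the middle of its bay, and let go of it.

Things in the scene. Friction and masses are not known exactly. Their poses are not given: they have to be found in the camera images.
- bolt_center (a point): Centre (half-way up) of the loose hex-head bolt standing on its head, 55 mm tall: head 28 x 24 mm and 10 mm thick at the bottom, round shank 16 mm in diameter above it. z up along the shank. About 0.1 kg. Starts on the floor of cradle_bolt at any yaw (centre 43 mm above the table).
- bar_end_center (a point): Centre (half-way up) of the loose solid round bar end, standing, 22 mm in diameter and 30 mm tall, z up along its axis. About 0.09 kg. Starts on the floor of cradle_bar_end (centre 31 mm above the table).
- tube_center (a point): Centre (half-way up, in the bore) of the loose short rusty tube ring, standing, 43 mm outside diameter, 26 mm tall, open bore, wall about 7 mm; z up along its axis. About 0.13 kg. Starts on the floor of cradle_tube (centre 29 mm above the table).
- nut_center (a point): Centre (half-way up, in the bore) of the loose large hex nut lying flat, 19 mm tall, 43 mm over corners along its own x, 37 mm across flats along its own y (two flats face along +y and -y), z up. About 0.1 kg. Starts on the floor of cradle_nut (centre 25.5 mm above the table), its y axis within 15 degrees of the cradle rail's x axis, either way.
- cradle_bolt: Fixed steel cradle on the cradle rail, holding the bolt at the start; the four cradles are alike, in shuffled order. Flat floor 60 (x) x 63 (y) mm, 4 mm thick (its top 16 mm above the table), with 3 mm thick lips rising 10 mm above the underside along its two y sides only; open on its x sides. Origin: centre of its underside; axes parallel to the cradle rail's.
- cradle_bar_end: Fixed steel cradle on the cradle rail, holding the bar end at the start; the four cradles are alike, in shuffled order. Flat floor 60 (x) x 63 (y) mm, 4 mm thick (its top 16 mm above the table), with 3 mm thick lips rising 10 mm above the underside along its two y sides only; open on its x sides. Origin: centre of its underside; axes parallel to the cradle rail's.
- cradle_tube: Fixed steel cradle on the cradle rail, holding the tube ring at the start; the four cradles are alike, in shuffled order. Flat floor 60 (x) x 63 (y) mm, 4 mm thick (its top 16 mm above the table), with 3 mm thick lips rising 10 mm above the underside along its two y sides only; open on its x sides. Origin: centre of its underside; axes parallel to the cradle rail's.
- cradle_nut: Fixed steel cradle on the cradle rail, holding the nut at the start; the four cradles are alike, in shuffled order. Flat floor 60 (x) x 63 (y) mm, 4 mm thick (its top 16 mm above the table), with 3 mm thick lips rising 10 mm above the underside along its two y sides only; open on its x sides. Origin: centre of its underside; axes parallel to the cradle rail's.
- cradle_rail: Fixed dark steel rail carrying the four cradles, 64 (x) x 292 (y) mm, left of the bench vice (230 mm high, fixed just right of straight ahead). Origin: centre of its footprint, on the table; y along the row, pointing away from the robot (within 7 degrees of straight ahead), x to the robot's right, z up. Cradle centres at y = -99, -33, +33, +99 mm (+99 is the farthest from the robot). End plates rise to 29 mm above the table.
- bay_rail: Fixed empty light-grey metal rail, 64 (x) x 292 (y) mm, beside the cradle rail on its left or right. Origin: centre of footprint, on the table; y along the row, away from the robot (within 7 degrees), x to the right, z up. Four bays, centres x = 0, y = -99, -33, +33, +99 mm (+99 farthest from the robot); floor 12 mm above the table; 61 mm wide between 5 mm dividers 9 mm high, open on the x sides. End plates rise to 29 mm.
Mind the look-alikes: they are no part of the job. What is shaped like the part that bears tube_center but yellow is not meant.

How it is judged:
By the outcome, as a careful person would: the job done as asked, in the order asked, and still so for the second after the job is handed in, with the robot touching nothing.
It also fails if it takes over 109 s, if anything falls off the work surface, if the arm or the gripper's body presses on something with over 40 N, if the wrist force passes 120 N, or if a joint passes its speed limit or range.

## Working session

There is one attempt and no reset: what is moved stays moved. The work goes in short steps, Python scripts to look and compute and a shell command to move; the robot and the scene stay as the last step left them, time stands still between calls to the robot, and variables do not carry over. Pictures are saved under pics/ and viewed, at most 14 in all, crops included, and the job is handed in when it is done.

```bash
mkdir -p pics; cat > h.py <<'E'
import numpy as np,cv2
from bench import ctrl,imaging
def cam(n):
    m=imaging.camera_model(n); f=210/np.tan(np.radians(m["fov_y"]/2))
    K=np.array([[f,0,m["cx"]],[0,f,m["cy"]],[0,0,1]]); R=cv2.Rodrigues(np.array(m["rvec"],float))[0]
    return K,R,np.array(m["tvec"],float).ravel()
def onplane(n,uv,z):
    K,R,t=cam(n); uv=np.atleast_2d(uv).astype(float)
    d=(R.T@np.linalg.inv(K)@np.c_[uv,np.ones(len(uv))].T).T; c=-R.T@t
    return c+d*((z-c[2])/d[:,2])[:,None]
def proj(n,P):
    K,R,t=cam(n); q=(K@(R@np.atleast_2d(P).T+t[:,None])).T; return q[:,:2]/q[:,2:]
def cloud(n,D):
    K,R,t=cam(n); v,u=np.mgrid[:420,:560]
    p=np.stack([(u-K[0,2])/K[0,0]*D,(v-K[1,2])/K[1,1]*D,D],-1)
    return (p-t)@R
def save(n,im): cv2.imwrite("pics/"+n,im[...,::-1])
E
python3 - <<'E'
from h import *
for n in("top","side"):
    p,d=imaging.capture(n); save(n+"0.png",p); np.savez(n+"0.npz",p=p,d=d)
    K,R,t=cam(n); print(n,imaging.camera_model(n),-R.T@t,R.round(2).tolist())
s=ctrl.observe();print(s["clock"],s["ee_pos"],s["eef_rot"],s["finger_gap"])
E
```

```text
top {'fov_y': 49.33651192030191, 'cx': 275.16889501575747, 'cy': 212.63728824161055, 'rvec': array([ 2.19299949, -2.1374861 ,  0.11761337]), 'tvec': array([0.13463624, 0.5285012 , 0.98110342])} [0.41534284 0.14655732 1.03248033] [[0.03, -1.0, 0.0], [-0.99, -0.03, -0.11], [0.11, 0.0, -0.99]]
side {'fov_y': 43.37897521686688, 'cx': 278.80435592888944, 'cy': 201.28997061503594, 'rvec': array([ 2.16537805,  0.09276494, -0.05025741]), 'tvec': array([-0.50863058,  0.12136621,  0.78022316])} [ 0.55680311 -0.53161765  0.53808547] [[1.0, 0.09, -0.0], [0.05, -0.56, -0.83], [-0.07, 0.82, -0.56]]
0.1 [ 0.30539188 -0.60151405  0.23850049] [-2.32724295e-01  9.72542499e-01  6.64399506e-04 -2.18389925e-04] 0.08550141890126431
```

View pics/top0.png

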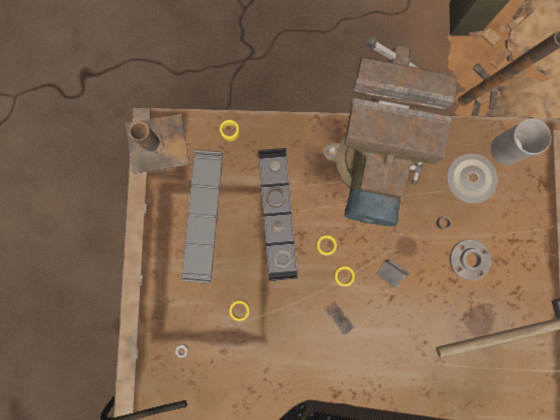

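View pics/side0.png

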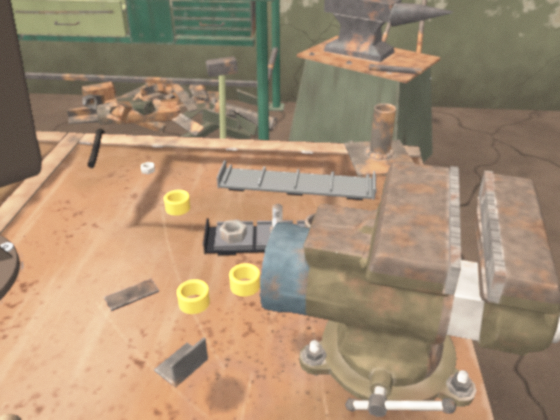

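The top view shows the bay rail (~(203,216)) to the left of the cradle rail (~(278,214)). From nearest to farthest, the cradle parts look like nut (283,259), bolt or bar (278,227), tube (276,198) and bar or bolt (275,167). The look-alikes are yellow rings at (229,130), (327,245), (345,276) and (239,311), a small nut at (181,351) and a pipe at (143,135). I'll confirm with an enlarged crop.

```bash
python3 - <<'E'
from h import *
z=np.load("top0.npz"); p=z["p"]; d=z["d"]
save("crop1.png",cv2.resize(p[140:290,170:310],None,fx=4,fy=4,interpolation=cv2.INTER_CUBIC))
C=cloud("top",d)
for u,v in[(283,259),(278,227),(276,198),(275,167),(203,216),(283,252),(279,220)]:print(u,v,C[v,u].round(4))
h=C[...,2]
m=((h-(-0.0))*1000).clip(0,60)/60*255
save("h1.png",cv2.resize(cv2.applyColorMap(m.astype(np.uint8),cv2.COLORMAP_JET)[140:290,170:310],None,fx=4,fy=4,interpolation=cv2.INTER_NEAREST))
E
```

```text
283 259 [0.4236 0.1282 0.0178]
278 227 [0.4899 0.1413 0.072 ]
276 198 [0.5592 0.1471 0.0167]
275 167 [0.6238 0.1511 0.0454]
203 216 [0.514  0.3082 0.0217]
283 252 [0.4385 0.1289 0.0361]
279 220 [0.5099 0.1392 0.0169]
```

View pics/crop1.png

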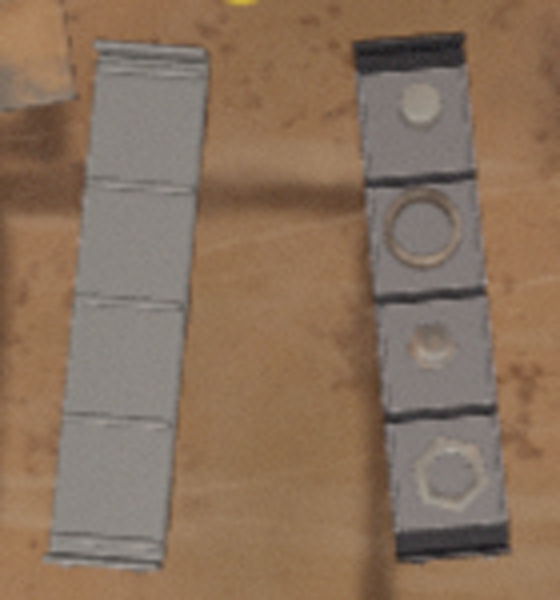

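View pics/h1.png

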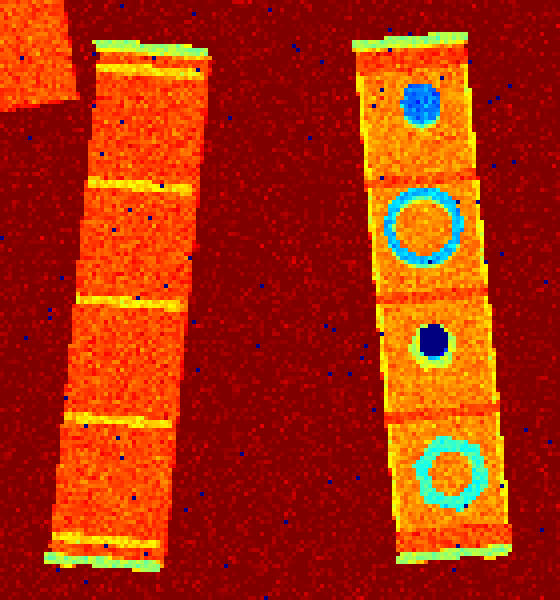

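The crop shows, nearest to farthest: nut (283,258), bolt (278,226; 71 mm tall), rusty tube (276,197) and bar end (275,166). The tube's height fits and it isn't yellow, so it is the one meant; all the yellow rings lie on the table. Next I'll measure poses.

```bash
cat > meas.py <<'E'
from h import *
def rail(C,u0,u1,v0=145,v1=288,lo=.007,hi=.034):
    P=C[v0:v1,u0:u1].reshape(-1,3); m=np.zeros((420,560),np.uint8)
    q=((C[...,2]>lo)&(C[...,2]<hi)).astype(np.uint8); m[v0:v1,u0:u1]=q[v0:v1,u0:u1]
    m=cv2.morphologyEx(m,cv2.MORPH_CLOSE,np.ones((3,3)))
    n,l,s,c=cv2.connectedComponentsWithStats(m); k=1+np.argmax(s[1:,4]); 
    X=C[l==k]; X=X[(X[:,2]>lo)&(X[:,2]<hi)][:,:2]
    (c,sz,a)=cv2.minAreaRect((X*1000).astype(np.float32)); b=cv2.boxPoints((c,sz,a))
    e=b[1]-b[0]; e2=b[2]-b[1]; L=e if np.linalg.norm(e)>np.linalg.norm(e2) else e2
    L=L/np.linalg.norm(L); L=L if L[0]>0 else -L
    return np.array(c)/1000,L,sz
E
python3 - <<'E'
from meas import *
z=np.load("top0.npz");C=cloud("top",z["d"])
for nm,u0,u1 in(("bay",180,226),("crad",256,300)):
    c,L,sz=rail(C,u0,u1); X=np.array([L[1],-L[0]])
    print(nm,c.round(4),np.degrees(np.arctan2(L[1],L[0])).round(2),np.array(sz).round(1))
    for y in(-99,-33,33,99):print("  ",y,(c+y/1000*L).round(4))
    th=np.arctan2(L[1],L[0])
for nm,(u,v),top,lo in(("nut",(283,258),.035,.028),("bolt",(278,226),.071,.06),("tube",(276,197),.042,.034),("bar",(275,166),.046,.036)):
    m=np.zeros((420,560),np.uint8); w=C[v-13:v+14,u-13:u+14]; m[v-13:v+14,u-13:u+14]=(w[...,2]>lo)&(w[...,2]<.1)
    n,l,s,_=cv2.connectedComponentsWithStats(m); m=(l==1+np.argmax(s[1:,4])).astype(np.uint8)
    c,_=cv2.findContours(m,cv2.RETR_EXTERNAL,cv2.CHAIN_APPROX_NONE); W=onplane("top",c[0][:,0],top)[:,:2]*1000
    M=cv2.moments(c[0]); P=onplane("top",[M["m10"]/M["m00"],M["m01"]/M["m00"]],top)[0]
    r=cv2.minAreaRect(W.astype(np.float32)); print(nm,P.round(4),np.array(r[0]).round(1),np.array(r[1]).round(1),round(r[2],1))
    if nm=="nut":
        D=W-P[:2]*1000; a=np.arctan2(D[:,1],D[:,0]); rr=np.hypot(*D.T); ph=np.angle(np.sum((rr-rr.mean())*np.exp(6j*a)))/6
        print("corner dirs deg",np.degrees(ph).round(1),"mod 60; flats at +30")
# obstacles
for u,v in[(347,210),(372,222),(360,195),(335,152),(345,175),(372,150)]:print(u,v,C[v,u].round(3))
E
```

```text
bay [0.516  0.3117] -2.93 [ 64.7 294.6]
   -99 [0.4171 0.3167]
   -33 [0.483  0.3133]
   33 [0.5489 0.31  ]
   99 [0.6148 0.3066]
crad [0.5242 0.1429] 6.39 [293.9  63.9]
   -99 [0.4258 0.1318]
   -33 [0.4914 0.1392]
   33 [0.557  0.1465]
   99 [0.6226 0.1539]
nut [0.426 0.13  0.035] [426.  130.4] [40.5 36.7] 77.5
corner dirs deg 18.1 mod 60; flats at +30
bolt [0.4953 0.1415 0.071 ] [495.3 141.5] [14.8 12.7] 1.5
tube [0.5601 0.1485 0.042 ] [560.1 148.3] [39.8 41.6] 1.5
bar [0.6272 0.1515 0.046 ] [627.  152.2] [20.1 19.8] 1.5
347 210 [0.523 0.005 0.126]
372 222 [ 0.504 -0.053  0.088]
360 195 [ 0.55  -0.016  0.151]
335 152 [0.666 0.017 0.023]
345 175 [ 0.617 -0.008  0.011]
372 150 [ 0.628 -0.03   0.198]
```

```bash
python3 -m pendant '[[[-1,0.2,0.85,0.1,0,0,-0.056],[-1,0.2,0.85,0.1,0,0,-0.056],[-1,0.2,0.85,0.1,0,0,-0.056],[-1,0.2,0.85,0.1,0,0,-0.056],[-1,0.2,0.85,0.1,0,0,-0.056],[-1,0.2,0.85,0.1,0,0,-0.056],[-1,0.2,0.85,0.1,0,0,-0.056],[-1,0.2,0.85,0.1,0,0,-0.056],[-1,0.2,0.85,0.1,0,0,-0.056],[-1,0.2,0.85,0.1,0,0,-0.056],[-1,0.2,0.85,0.1,0,0,-0.056],[-1,0.2,0.85,0.1,0,0,-0.056],[-1,0.2,0.85,0.1,0,0,-0.056],[-1,0.2,0.85,0.1,0,0,-0.056],[-1,0.2,0.85,0.1,0,0,-0.056],[-1,0.2,0.85,0.1,0,0,-0.056],[-1,0.2,0.85,0.1,0,0,-0.056],[-1,0.2,0.85,0.1,0,0,-0.056],[-1,0.2,0.85,0.1,0,0,-0.056],[-1,0.2,0.85,0.1,0,0,-0.056]]]'
python3 -m pendant '[[[-1,0,0.74,0,0,0,0],[-1,0,0.74,0,0,0,0],[-1,0,0.74,0,0,0,0],[-1,0,0.74,0,0,0,0],[-1,0,0.74,0,0,0,0],[-1,0,0.74,0,0,0,0],[-1,0,0.74,0,0,0,0],[-1,0,0.74,0,0,0,0],[-1,0,0.74,0,0,0,0],[-1,0,0.74,0,0,0,0],[-1,0,0,0,0,0,0],[-1,0,0,0,0,0,0]]]'
cat > st.py <<'E'
import sys
from h import *
s=ctrl.observe();q=np.array(s["eef_rot"])
from scipy.spatial.transform import Rotation as Rr
R=Rr.from_quat(q).as_matrix();p=np.array(s["ee_pos"])
yaw=np.degrees(np.arctan2(R[1,1],R[0,1]))
print("t",round(s["clock"],2),p.round(4),"yaw",yaw.round(2),"tilt",R[:,2].round(3),"gap",round(s["finger_gap"],4),"F",np.array(s["ft_force"]).round(1),"q",np.array(s["qpos"]).round(2))
if len(sys.argv)>4:
    t=np.array([float(a) for a in sys.argv[1:4]]);print("units",((t-p)/.03).round(3),"turn",round(((float(sys.argv[4])-yaw+90)%180-90)/8,3))
E
python3 st.py .426 .1302 .031 108
```

```text
clock: 2.1
ee_pos: [0.4254, -0.0908, 0.2993]
eef_rot: [-0.156, 0.988, 0.0, -0.0]
ft_force: [-0.6, -0.4, -0.4]
finger_gap: 0.0854
grip_force: 0.0
clock: 3.3
ee_pos: [0.4252, 0.1303, 0.299]
eef_rot: [-0.157, 0.988, -0.0, -0.0]
ft_force: [0.5, -0.7, 0.1]
finger_gap: 0.0853
grip_force: 0.0
t 3.3 [0.4252 0.1303 0.299 ] yaw 108.02 tilt [-0.001 -0.001 -1.   ] gap 0.0853 F [ 0.5 -0.7  0.1] q [ 0.74 -0.07 -0.36 -0.   -1.28 -2.  ]
units [ 2.500e-02 -3.000e-03 -8.932e+00] turn -0.003
```

```bash
python3 -m pendant '[[[-1,0.025,0,-0.8,0,0,0],[-1,0,0,-0.8,0,0,0],[-1,0,0,-0.8,0,0,0],[-1,0,0,-0.8,0,0,0],[-1,0,0,-0.8,0,0,0],[-1,0,0,-0.8,0,0,0],[-1,0,0,-0.8,0,0,0],[-1,0,0,-0.8,0,0,0],[-1,0,0,-0.8,0,0,0],[-1,0,0,-0.8,0,0,0],[-1,0,0,-0.5,0,0,0],[-1,0,0,-0.43,0,0,0],[-1,0,0,0,0,0,0]]]'
python3 -m pendant '[[[0.2,0,0,0,0,0,0],[1,0,0,0,0,0,0],[1,0,0,0,0,0,0],[1,0,0,0,0,0,0],[1,0,0,0,0,0,0],[1,0,0,0,0,0,0],[1,0,0,0,0,0,0],[1,0,0,0,0,0,0]]]'
python3 st.py; python3 - <<'E'
from h import *
p,d=imaging.capture("side");save("side1.png",cv2.resize(p[170:280,170:310],None,fx=5,fy=5,interpolation=cv2.INTER_CUBIC))
E
```

```text
clock: 4.6
ee_pos: [0.4254, 0.1286, 0.0301]
eef_rot: [-0.156, 0.988, -0.001, -0.001]
ft_force: [0.1, 0.3, 0.6]
finger_gap: 0.0855
grip_force: 0.0
clock: 5.4
ee_pos: [0.4267, 0.1304, 0.0325]
eef_rot: [-0.156, 0.988, 0.0, 0.001]
ft_force: [-0.6, 0.1, 8.7]
finger_gap: 0.0356
grip_force: 59.5
t 5.4 [0.4267 0.1304 0.0325] yaw 107.98 tilt [ 0.001  0.001 -1.   ] gap 0.0356 F [-0.6  0.1  8.7] q [ 0.74  0.24 -0.74  0.   -0.59 -2.  ]
```

View pics/side1.png

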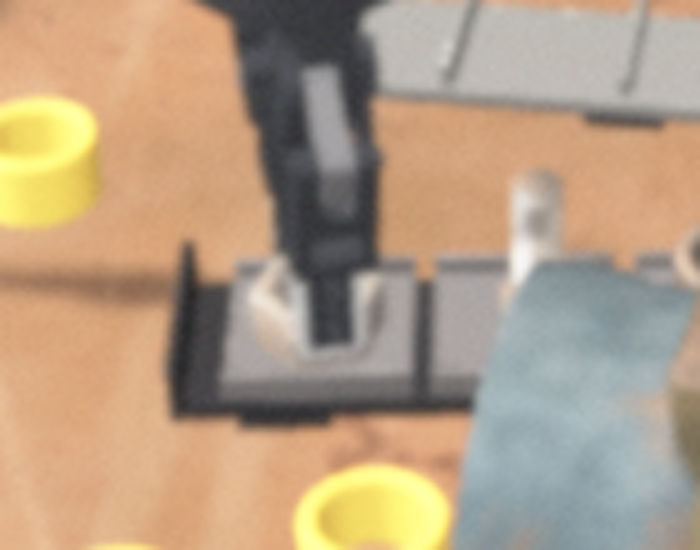

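Side crop: the finger sits on the nut's flat at about crop (330,310), the nut is between the pads and the gap reads 35.6 mm. The grip is good, so I'll lift and carry to the farthest bay.

```bash
python3 -m pendant '[[[1,0,0,0.3,0,0,0],[1,0,0,0.6,0,0,0],[1,0,0,0.6,0,0,0],[1,0,0,0.6,0,0,0],[1,0,0,0.6,0,0,0],[1,0,0,0.6,0,0,0],[1,0.5,0.5,0,0,0,-0.2],[1,0.5,0.5,0,0,0,-0.2],[1,0.5,0.5,0,0,0,-0.2],[1,0.5,0.5,0,0,0,-0.2],[1,0.5,0.5,0,0,0,-0.2],[1,0.5,0.5,0,0,0,-0.2],[1,0.5,0.5,0,0,0,-0.2],[1,0.5,0.5,0,0,0,-0.2],[1,0.5,0.5,0,0,0,-0.2],[1,0.5,0.5,0,0,0,-0.2],[1,0.5,0.5,0,0,0,-0.2],[1,0.5,0.3,0,0,0,-0.2],[1,0,0,0,0,0,0],[1,0,0,0,0,0,0]]]'
python3 st.py .6148 .3066 .029 87.07
```

```text
clock: 7.45
ee_pos: [0.606, 0.304, 0.1304]
eef_rot: [0.011, 1.0, -0.0, -0.0]
ft_force: [-0.1, -0.1, -0.3]
finger_gap: 0.0357
grip_force: 60.6
t 7.45 [0.606  0.304  0.1304] yaw 88.77 tilt [-0.001 -0.    -1.   ] gap 0.0357 F [-0.1 -0.1 -0.3] q [ 0.75  0.44 -0.12 -0.   -1.01 -2.34]
units [ 0.294  0.088 -3.381] turn -0.212
```

```bash
python3 -m pendant '[[[1,0.29,0.09,0,0,0,-0.21],[1,0,0,-0.7,0,0,0],[1,0,0,-0.7,0,0,0],[1,0,0,-0.7,0,0,0],[1,0,0,-0.7,0,0,0],[1,0,0,-0.3,0,0,0],[1,0,0,-0.15,0,0,0],[1,0,0,-0.1,0,0,0],[1,0,0,0,0,0,0]]]'
python3 st.py .6148 .3066 .028 87.07
```

```text
clock: 8.35
ee_pos: [0.6153, 0.307, 0.0305]
eef_rot: [0.026, 1.0, 0.0, 0.0]
ft_force: [0.4, -0.5, -0.1]
finger_gap: 0.0355
grip_force: 60.6
t 8.35 [0.6153 0.307  0.0305] yaw 87.07 tilt [ 0.001  0.001 -1.   ] gap 0.0355 F [ 0.4 -0.5 -0.1] q [ 0.75  0.56 -0.18  0.   -0.83 -2.37]
units [-0.018 -0.015 -0.084] turn -0.0
```

```bash
python3 -m pendant '[[[1,0,0,-0.03,0,0,0],[1,0,0,-0.04,0,0,0],[1,0,0,0,0,0,0]]]'
python3 -m pendant '[[[0.4,0,0,0,0,0,0],[0,0,0,0,0,0,0],[-0.5,0,0,0,0,0,0],[-1,0,0,0,0,0,0],[-1,0,0,0,0,0,0],[-1,0,0,0,0,0,0],[-1,0,0,0,0,0,0],[-1,0,0,0.3,0,0,0],[-1,0,0,0.6,0,0,0],[-1,0,0,0.6,0,0,0],[-1,0,0,0.6,0,0,0],[-1,0,0,0.6,0,0,0],[-1,0,0,0.6,0,0,0],[-1,0,0,0.6,0,0,0],[-1,0,0,0,0,0,0]]]'
python3 st.py .4953 .1415 .053 96.4; python3 - <<'E'
from h import *
p,d=imaging.capture("top");save("top2.png",cv2.resize(p[140:290,170:310],None,fx=4,fy=4,interpolation=cv2.INTER_CUBIC))
E
```

```text
clock: 8.65
ee_pos: [0.6154, 0.3072, 0.0286]
eef_rot: [0.025, 1.0, 0.0, 0.001]
ft_force: [-0.5, 0.2, 2.6]
finger_gap: 0.0354
grip_force: 60.9
clock: 10.15
ee_pos: [0.6165, 0.3078, 0.1488]
eef_rot: [0.025, 1.0, 0.002, 0.002]
ft_force: [0.8, -1.1, 0.3]
finger_gap: 0.0851
grip_force: 0.0
t 10.15 [0.6165 0.3078 0.1488] yaw 87.11 tilt [ 0.005  0.003 -1.   ] gap 0.0851 F [ 0.8 -1.1  0.3] q [ 0.75  0.44 -0.08  0.   -1.05 -2.37]
units [-4.039 -5.542 -3.193] turn 1.161
```

View pics/top2.png

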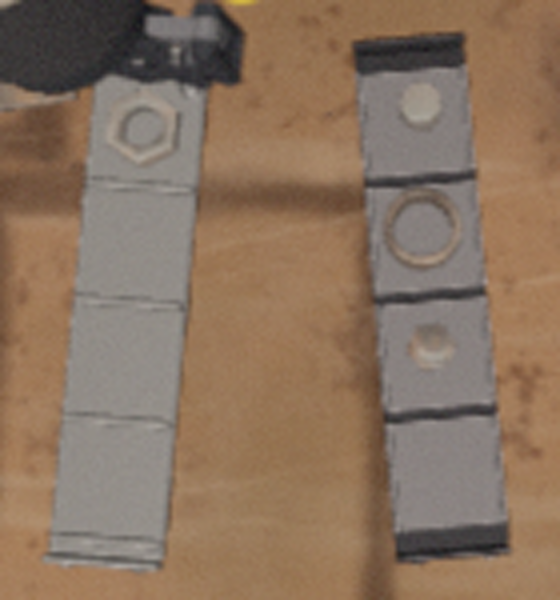

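The nut lies at crop (143,128) in the farthest bay, flat and close to centred. Next is the bolt.

```bash
python3 -m pendant '[[[-1,-0.35,-0.5,0,0,0,0.1],[-1,-0.35,-0.5,0,0,0,0.1],[-1,-0.35,-0.5,0,0,0,0.1],[-1,-0.35,-0.5,0,0,0,0.1],[-1,-0.35,-0.5,0,0,0,0.1],[-1,-0.35,-0.5,0,0,0,0.1],[-1,-0.35,-0.5,0,0,0,0.1],[-1,-0.35,-0.5,0,0,0,0.1],[-1,-0.35,-0.5,0,0,0,0.1],[-1,-0.35,-0.5,0,0,0,0.1],[-1,-0.35,-0.3,0,0,0,0.1],[-1,0,0,0,0,0,0],[-1,0,0,0,0,0,0]]]'
python3 st.py .4953 .1415 .038 96.4
python3 - <<'E'
from meas import *
p,d=imaging.capture("top");C=cloud("top",d)
c,L,sz=rail(C,180,226);print(c,L,sz)
for nm,z0,lo,hi,box in(("nut",.031,.024,.05,(190,150,225,186)),):
    u0,v0,u1,v1=box;m=np.zeros((420,560),np.uint8);m[v0:v1,u0:u1]=((C[...,2]>lo)&(C[...,2]<hi))[v0:v1,u0:u1]
    n,l,s,_=cv2.connectedComponentsWithStats(m)
    for k in range(1,n):
        if s[k,4]>30:
            q=(l==k).astype(np.uint8);cc,_=cv2.findContours(q,cv2.RETR_EXTERNAL,cv2.CHAIN_APPROX_NONE)
            M=cv2.moments(cc[0]);P=onplane("top",[M["m10"]/M["m00"],M["m01"]/M["m00"]],z0)[0]
            e=P[:2]-c;print(s[k],P.round(4),"rail y",(e@L).round(4),"x",(e@[L[1],-L[0]]).round(4))
E
```

```text
clock: 11.5
ee_pos: [0.4996, 0.148, 0.145]
eef_rot: [-0.051, 0.999, 0.0, 0.0]
ft_force: [0.0, 0.5, -0.7]
finger_gap: 0.0853
grip_force: 0.0
t 11.5 [0.4996 0.148  0.145 ] yaw 95.87 tilt [ 0.  0. -1.] gap 0.0853 F [ 0.   0.5 -0.7] q [ 0.67  0.19 -0.46  0.   -0.92 -2.13]
units [-0.145 -0.218 -3.565] turn 0.066
[0.60436578 0.30734552] [ 0.99821097 -0.05978952] (64.33432006835938, 116.06466674804688)
[193 150  29   4  69] [0.6582 0.3039 0.031 ] rail y 0.054 x 0.0002
[197 162  18  19 170] [0.614 0.306 0.031] rail y 0.0097 x 0.0008
```

```bash
python3 -m pendant '[[[-1,-0.145,-0.22,0,0,0,0.07],[-1,0,0,-0.6,0,0,0],[-1,0,0,-0.6,0,0,0],[-1,0,0,-0.6,0,0,0],[-1,0,0,-0.6,0,0,0],[-1,0,0,-0.6,0,0,0],[-1,0,0,-0.4,0,0,0],[-1,0,0,-0.16,0,0,0],[-1,0,0,0,0,0,0],[-1,0,0,0,0,0,0]]]'
python3 st.py .4953 .1415 .038 96.4
```

```text
clock: 12.55
ee_pos: [0.4956, 0.1415, 0.0385]
eef_rot: [-0.056, 0.998, 0.0, 0.0]
ft_force: [0.4, -0.1, 0.3]
finger_gap: 0.0853
grip_force: 0.0
t 12.55 [0.4956 0.1415 0.0385] yaw 96.46 tilt [ 0.001  0.    -1.   ] gap 0.0853 F [ 0.4 -0.1  0.3] q [ 0.66  0.33 -0.58  0.   -0.66 -2.12]
units [-0.009 -0.    -0.018] turn -0.007
```

```bash
python3 -m pendant '[[[-0.4,0,0,0,0,0,0],[0,0,0,0,0,0,0],[0.3,0,0,0,0,0,0],[0.45,0,0,0,0,0,0],[0.5,0,0,0,0,0,0],[0.55,0,0,0,0,0,0],[0.6,0,0,0,0,0,0],[0.65,0,0,0,0,0,0],[1,0,0,0,0,0,0],[1,0,0,0,0,0,0],[1,0,0,0,0,0,0],[1,0,0,0,0,0,0]]]'
python3 st.py .4953 .1415 .038 96.4
python3 - <<'E'
from h import *
p,d=imaging.capture("side");save("side2.png",cv2.resize(p[130:280,210:350],None,fx=4,fy=4,interpolation=cv2.INTER_CUBIC))
E
```

```text
clock: 13.75
ee_pos: [0.4952, 0.1413, 0.0381]
eef_rot: [-0.056, 0.998, 0.0, 0.0]
ft_force: [-0.7, 1.1, 3.3]
finger_gap: 0.0143
grip_force: 58.4
t 13.75 [0.4952 0.1413 0.0381] yaw 96.44 tilt [ 0.  0. -1.] gap 0.0143 F [-0.7  1.1  3.3] q [ 0.66  0.33 -0.58  0.   -0.66 -2.12]
units [ 0.002  0.006 -0.004] turn -0.005
```

View pics/side2.png

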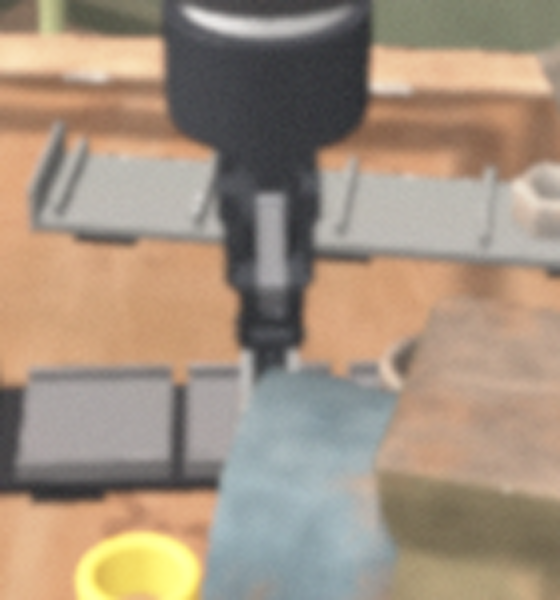

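Side crop: the finger holds the bolt shank at about crop (270,350), mostly hidden by the vice jaw, and the 14.3 mm gap matches the shank. The nut is visible lying flat at (540,200). I'll carry the bolt to bay +33.

```bash
python3 -m pendant '[[[1,0,0,0.3,0,0,0],[1,0,0,0.6,0,0,0],[1,0,0,0.6,0,0,0],[1,0,0,0.6,0,0,0],[1,0,0,0.6,0,0,0],[1,0,0,0.3,0,0,0],[1,0.16,0.3,0,0,0,-0.1],[1,0.16,0.5,0,0,0,-0.1],[1,0.16,0.55,0,0,0,-0.1],[1,0.16,0.55,0,0,0,-0.1],[1,0.16,0.55,0,0,0,-0.1],[1,0.16,0.55,0,0,0,-0.1],[1,0.16,0.55,0,0,0,-0.1],[1,0.16,0.55,0,0,0,-0.1],[1,0.16,0.55,0,0,0,-0.1],[1,0.16,0.5,0,0,0,-0.1],[1,0.16,0.35,0,0,0,-0.15],[1,0,0.1,0,0,0,0],[1,0,0,0,0,0,0],[1,0,0,0,0,0,0]]]'
python3 st.py .5489 .31 .036 87.07
```

```text
clock: 15.8
ee_pos: [0.5477, 0.3087, 0.128]
eef_rot: [0.024, 1.0, -0.0, -0.0]
ft_force: [-0.6, -0.0, -0.6]
finger_gap: 0.0146
grip_force: 58.5
t 15.8 [0.5477 0.3087 0.128 ] yaw 87.23 tilt [-0. -0. -1.] gap 0.0146 F [-0.6 -0.  -0.6] q [ 0.82  0.37 -0.24 -0.   -0.96 -2.44]
units [ 0.041  0.042 -3.065] turn -0.02
```

```bash
python3 -m pendant '[[[1,0.04,0.04,0,0,0,-0.02],[1,0,0,-0.6,0,0,0],[1,0,0,-0.6,0,0,0],[1,0,0,-0.6,0,0,0],[1,0,0,-0.6,0,0,0],[1,0,0,-0.4,0,0,0],[1,0,0,-0.15,0,0,0],[1,0,0,-0.1,0,0,0],[1,0,0,-0.02,0,0,0],[1,0,0,-0.02,0,0,0],[1,0,0,0,0,0,0]]]'
python3 st.py .5489 .31 .034 87.07
```

```text
clock: 16.9
ee_pos: [0.5494, 0.3107, 0.036]
eef_rot: [0.025, 1.0, 0.0, 0.0]
ft_force: [-0.5, 0.6, -1.7]
finger_gap: 0.0146
grip_force: 58.5
t 16.9 [0.5494 0.3107 0.036 ] yaw 87.08 tilt [ 0.001  0.001 -1.   ] gap 0.0146 F [-0.5  0.6 -1.7] q [ 0.82  0.48 -0.32  0.   -0.77 -2.45]
units [-0.018 -0.024 -0.065] turn -0.002
```

```bash
python3 -m pendant '[[[1,0,0,-0.03,0,0,0],[1,0,0,-0.03,0,0,0],[1,0,0,0,0,0,0],[1,0,0,0,0,0,0]]]'
python3 st.py
```

```text
clock: 17.3
ee_pos: [0.5493, 0.3106, 0.0342]
eef_rot: [0.025, 1.0, 0.0, 0.0]
ft_force: [-1.8, -0.8, 5.3]
finger_gap: 0.0144
grip_force: 58.9
t 17.3 [0.5493 0.3106 0.0342] yaw 87.09 tilt [ 0.001  0.    -1.   ] gap 0.0144 F [-1.8 -0.8  5.3] q [ 0.82  0.48 -0.32  0.   -0.77 -2.45]
```

```bash
python3 -m pendant '[[[0.5,0,0,0,0,0,0],[0.3,0,0,0,0,0,0],[0,0,0,0,0,0,0],[-1,0,0,0,0,0,0],[-1,0,0,0,0,0,0],[-1,0,0,0,0,0,0],[-1,0,0,0,0,0,0],[-1,0,0,0.3,0,0,0],[-1,0,0,0.6,0,0,0],[-1,0,0,0.6,0,0,0],[-1,0,0,0.6,0,0,0],[-1,0,0,0.6,0,0,0],[-1,0,0,0.6,0,0,0],[-1,0,0,0,0,0,0]]]'
python3 -m pendant '[[[-1,0.03,-0.3,0,0,0,0.1],[-1,0.03,-0.5,0,0,0,0.1],[-1,0.03,-0.55,0,0,0,0.1],[-1,0.03,-0.55,0,0,0,0.1],[-1,0.03,-0.55,0,0,0,0.1],[-1,0.03,-0.55,0,0,0,0.1],[-1,0.03,-0.55,0,0,0,0.1],[-1,0.03,-0.55,0,0,0,0.1],[-1,0.03,-0.55,0,0,0,0.1],[-1,0.03,-0.4,0,0,0,0.1],[-1,0.03,-0.3,0,0,0,0.1],[-1,0,0,0,0,0,0],[-1,0,0,0,0,0,0]]]'
python3 st.py .5601 .1485 .034 96.4
python3 - <<'E'
from h import *
p,d=imaging.capture("top");save("top3.png",cv2.resize(p[140:290,170:310],None,fx=4,fy=4,interpolation=cv2.INTER_CUBIC))
np.savez("top3.npz",p=p,d=d)
E
```

```text
clock: 18.7
ee_pos: [0.5505, 0.3115, 0.1362]
eef_rot: [0.025, 1.0, 0.002, 0.002]
ft_force: [-0.0, -0.4, 0.0]
finger_gap: 0.0854
grip_force: 0.0
clock: 20.0
ee_pos: [0.559, 0.1498, 0.1323]
eef_rot: [-0.051, 0.999, -0.0, -0.0]
ft_force: [0.6, 0.4, 0.2]
finger_gap: 0.0856
grip_force: 0.0
t 20.0 [0.559  0.1498 0.1323] yaw 95.85 tilt [-0. -0. -1.] gap 0.0856 F [0.6 0.4 0.2] q [ 0.6   0.29 -0.35 -0.   -0.93 -2.07]
units [ 0.037 -0.042 -3.276] turn 0.069
```

View pics/top3.png

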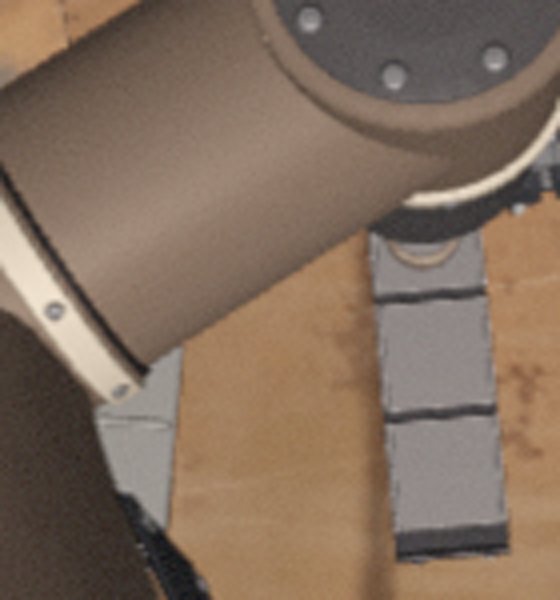

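The arm hides the bay rail, but cradle bays 1 and 2 are now empty and the tube is still at about crop (423,230). I'll descend on the tube.

```bash
python3 -m pendant '[[[-1,0.04,-0.04,0,0,0,0.07],[-1,0,0,-0.6,0,0,0],[-1,0,0,-0.6,0,0,0],[-1,0,0,-0.6,0,0,0],[-1,0,0,-0.6,0,0,0],[-1,0,0,-0.5,0,0,0],[-1,0,0,-0.3,0,0,0],[-1,0,0,-0.08,0,0,0],[-1,0,0,0,0,0,0],[-1,0,0,0,0,0,0]]]'
python3 st.py .5601 .1485 .034 96.4
python3 -m pendant '[[[-0.7,0,0,0,0,0,0],[-0.4,0,0,0,0,0,0],[-0.2,0,0,0,0,0,0],[-0.1,0,0,0,0,0,0],[0,0,0,0,0,0,0],[0.1,0,0,0,0,0,0],[1,0,0,0,0,0,0],[1,0,0,0,0,0,0],[1,0,0,0,0,0,0],[1,0,0,0,0,0,0]]]'
python3 st.py .5601 .1485 .034 96.4
```

```text
clock: 21.05
ee_pos: [0.5607, 0.1491, 0.0348]
eef_rot: [-0.056, 0.998, 0.0, 0.0]
ft_force: [0.0, -0.0, 0.5]
finger_gap: 0.0856
grip_force: 0.0
t 21.05 [0.5607 0.1491 0.0348] yaw 96.46 tilt [ 0.001  0.    -1.   ] gap 0.0856 F [ 0.  -0.   0.5] q [ 0.6   0.41 -0.44  0.   -0.72 -2.06]
units [-0.021 -0.019 -0.027] turn -0.007
clock: 22.05
ee_pos: [0.5604, 0.149, 0.0347]
eef_rot: [-0.056, 0.998, 0.0, 0.0]
ft_force: [-1.4, 0.9, 6.0]
finger_gap: 0.0402
grip_force: 59.7
t 22.05 [0.5604 0.149  0.0347] yaw 96.45 tilt [ 0.001  0.    -1.   ] gap 0.0402 F [-1.4  0.9  6. ] q [ 0.6   0.41 -0.44  0.   -0.72 -2.06]
units [-0.011 -0.015 -0.024] turn -0.007
```

```bash
python3 -m pendant '[[[1,0,0,0.3,0,0,0],[1,0,0,0.6,0,0,0],[1,0,0,0.6,0,0,0],[1,0,0,0.6,0,0,0],[1,0,0,0.6,0,0,0],[1,0,0,0.4,0,0,0],[1,-0.23,0.3,0,0,0,-0.1],[1,-0.23,0.5,0,0,0,-0.1],[1,-0.24,0.55,0,0,0,-0.1],[1,-0.24,0.55,0,0,0,-0.1],[1,-0.24,0.55,0,0,0,-0.1],[1,-0.24,0.55,0,0,0,-0.1],[1,-0.24,0.55,0,0,0,-0.1],[1,-0.24,0.55,0,0,0,-0.1],[1,-0.24,0.55,0,0,0,-0.1],[1,-0.23,0.5,0,0,0,-0.1],[1,-0.2,0.3,0,0,0,-0.17],[1,0,0,0,0,0,0],[1,0,0,0,0,0,0],[1,0,0,0,0,0,0]]]'
python3 st.py .483 .3133 .033 87.07
```

```text
clock: 24.05
ee_pos: [0.4832, 0.3117, 0.127]
eef_rot: [0.025, 1.0, -0.0, -0.0]
ft_force: [0.4, 0.8, -2.0]
finger_gap: 0.0402
grip_force: 60.9
t 24.05 [0.4832 0.3117 0.127 ] yaw 87.08 tilt [-0. -0. -1.] gap 0.0402 F [ 0.4  0.8 -2. ] q [ 0.91  0.29 -0.36 -0.   -0.92 -2.53]
units [-0.007  0.053 -3.134] turn -0.001
```

```bash
python3 -m pendant '[[[1,-0.02,0.03,0,0,0,0],[1,0,0,-0.6,0,0,0],[1,0,0,-0.6,0,0,0],[1,0,0,-0.6,0,0,0],[1,0,0,-0.6,0,0,0],[1,0,0,-0.4,0,0,0],[1,0,0,-0.2,0,0,0],[1,0,0,-0.12,0,0,0],[1,0,0,-0.03,0,0,0],[1,0,0,-0.03,0,0,0],[1,0,0,0,0,0,0]]]'
python3 st.py .483 .3133 .0307 87.07
```

```text
clock: 25.15
ee_pos: [0.4828, 0.3134, 0.0322]
eef_rot: [0.025, 1.0, 0.0, 0.0]
ft_force: [0.3, -1.2, -1.4]
finger_gap: 0.0403
grip_force: 60.9
t 25.15 [0.4828 0.3134 0.0322] yaw 87.08 tilt [ 0.001  0.001 -1.   ] gap 0.0403 F [ 0.3 -1.2 -1.4] q [ 0.92  0.41 -0.45  0.   -0.71 -2.54]
units [ 0.008 -0.004 -0.051] turn -0.001
```

```bash
python3 -m pendant '[[[1,0,0,-0.03,0,0,0],[1,0,0,-0.025,0,0,0],[1,0,0,0,0,0,0]]]'
python3 st.py
python3 -m pendant '[[[0.05,0,0,0,0,0,0],[-0.1,0,0,0,0,0,0],[-0.3,0,0,0,0,0,0],[-1,0,0,0,0,0,0],[-1,0,0,0,0,0,0],[-1,0,0,0,0,0,0],[-1,0,0,0,0,0,0],[-1,0,0,0.3,0,0,0],[-1,0,0,0.6,0,0,0],[-1,0,0,0.6,0,0,0],[-1,0,0,0.6,0,0,0],[-1,0,0,0.6,0,0,0],[-1,0,0,0.6,0,0,0],[-1,0,0,0.3,0,0,0],[-1,0,0,0,0,0,0]]]'
python3 -m pendant '[[[-1,0.3,-0.3,0,0,0,0.08],[-1,0.4,-0.4,0,0,0,0.09],[-1,0.4,-0.45,0,0,0,0.09],[-1,0.4,-0.45,0,0,0,0.09],[-1,0.4,-0.45,0,0,0,0.09],[-1,0.4,-0.45,0,0,0,0.09],[-1,0.4,-0.45,0,0,0,0.09],[-1,0.4,-0.45,0,0,0,0.09],[-1,0.4,-0.45,0,0,0,0.09],[-1,0.4,-0.45,0,0,0,0.09],[-1,0.4,-0.45,0,0,0,0.09],[-1,0.3,-0.35,0,0,0,0.09],[-1,0.2,-0.25,0,0,0,0.09],[-1,0,0,0,0,0,0],[-1,0,0,0,0,0,0]]]'
python3 st.py .6272 .1519 .036 96.4
```

```text
clock: 25.45
ee_pos: [0.4828, 0.3135, 0.0308]
eef_rot: [0.025, 1.0, 0.0, 0.0]
ft_force: [-1.7, -1.1, 3.5]
finger_gap: 0.0406
grip_force: 61.5
t 25.45 [0.4828 0.3135 0.0308] yaw 87.1 tilt [ 0.001  0.001 -1.   ] gap 0.0406 F [-1.7 -1.1  3.5] q [ 0.92  0.41 -0.45  0.   -0.7  -2.54]
clock: 26.95
ee_pos: [0.4831, 0.3137, 0.1398]
eef_rot: [0.025, 1.0, 0.001, 0.001]
ft_force: [0.1, 0.4, -0.1]
finger_gap: 0.0857
grip_force: 0.0
clock: 28.45
ee_pos: [0.6262, 0.1526, 0.1375]
eef_rot: [-0.055, 0.998, -0.0, -0.0]
ft_force: [0.5, -0.1, -0.2]
finger_gap: 0.0854
grip_force: 0.0
t 28.45 [0.6262 0.1526 0.1375] yaw 96.32 tilt [-0.001 -0.    -1.   ] gap 0.0854 F [ 0.5 -0.1 -0.2] q [ 0.54  0.39 -0.19 -0.   -0.99 -2.  ]
units [ 0.035 -0.025 -3.383] turn 0.01
```

```bash
python3 -m pendant '[[[-1,0.03,-0.03,0,0,0,0.01],[-1,0,0,-0.6,0,0,0],[-1,0,0,-0.6,0,0,0],[-1,0,0,-0.6,0,0,0],[-1,0,0,-0.6,0,0,0],[-1,0,0,-0.6,0,0,0],[-1,0,0,-0.3,0,0,0],[-1,0,0,-0.15,0,0,0],[-1,0,0,0,0,0,0],[-1,0,0,0,0,0,0]]]'
python3 st.py .6272 .1519 .034 96.4
python3 -m pendant '[[[-0.4,0,0,0,0,0,0],[0,0,0,0,0,0,0],[0.2,0,0,0,0,0,0],[0.3,0,0,0,0,0,0],[0.4,0,0,0,0,0,0],[0.45,0,0,0,0,0,0],[0.5,0,0,0,0,0,0],[0.6,0,0,0,0,0,0],[1,0,0,0,0,0,0],[1,0,0,0,0,0,0],[1,0,0,0,0,0,0],[1,0,0,0,0,0,0]]]'
python3 st.py .6272 .1519 .034 96.4
```

```text
clock: 29.45
ee_pos: [0.6279, 0.1521, 0.0354]
eef_rot: [-0.056, 0.998, 0.0, 0.001]
ft_force: [0.1, -0.2, -0.3]
finger_gap: 0.0852
grip_force: 0.0
t 29.45 [0.6279 0.1521 0.0354] yaw 96.46 tilt [ 0.001  0.    -1.   ] gap 0.0852 F [ 0.1 -0.2 -0.3] q [ 0.54  0.5  -0.28  0.   -0.79 -2.  ]
units [-0.024 -0.006 -0.046] turn -0.007
clock: 30.65
ee_pos: [0.6276, 0.1517, 0.0348]
eef_rot: [-0.056, 0.998, 0.0, 0.0]
ft_force: [-0.9, -0.0, 4.6]
finger_gap: 0.0199
grip_force: 58.6
t 30.65 [0.6276 0.1517 0.0348] yaw 96.44 tilt [ 0.  0. -1.] gap 0.0199 F [-0.9 -0.   4.6] q [ 0.54  0.5  -0.28  0.   -0.79 -2.  ]
units [-0.013  0.005 -0.026] turn -0.005
```

```bash
python3 -m pendant '[[[1,0,0,0.3,0,0,0],[1,0,0,0.6,0,0,0],[1,0,0,0.6,0,0,0],[1,0,0,0.6,0,0,0],[1,0,0,0.6,0,0,0],[1,0,0,0.6,0,0,0],[1,0,0,0,0,0,0]]]'
python3 -m pendant '[[[1,-0.3,0.2,0,0,0,-0.05],[1,-0.4,0.3,0,0,0,-0.07],[1,-0.5,0.4,0,0,0,-0.08],[1,-0.5,0.4,0,0,0,-0.08],[1,-0.5,0.4,0,0,0,-0.08],[1,-0.5,0.4,0,0,0,-0.08],[1,-0.5,0.4,0,0,0,-0.08],[1,-0.5,0.4,0,0,0,-0.08],[1,-0.5,0.4,0,0,0,-0.08],[1,-0.5,0.4,0,0,0,-0.08],[1,-0.5,0.4,0,0,0,-0.08],[1,-0.5,0.4,0,0,0,-0.08],[1,-0.5,0.4,0,0,0,-0.08],[1,-0.5,0.4,0,0,0,-0.08],[1,-0.3,0.2,0,0,0,-0.09],[1,0,0,0,0,0,0],[1,0,0,0,0,0,0],[1,0,0,0,0,0,0]]]'
python3 st.py .4171 .3167 .033 87.07
```

```text
clock: 31.35
ee_pos: [0.6287, 0.1523, 0.1365]
eef_rot: [-0.056, 0.998, 0.001, 0.002]
ft_force: [-1.2, -0.1, -0.2]
finger_gap: 0.0201
grip_force: 58.7
clock: 33.15
ee_pos: [0.4174, 0.3163, 0.1331]
eef_rot: [0.026, 1.0, -0.0, -0.0]
ft_force: [-0.0, -0.4, -1.2]
finger_gap: 0.0197
grip_force: 58.7
t 33.15 [0.4174 0.3163 0.1331] yaw 87.07 tilt [-0.001 -0.001 -1.   ] gap 0.0197 F [-0.  -0.4 -1.2] q [ 1.02  0.21 -0.46 -0.   -0.9  -2.65]
units [-0.009  0.013 -3.337] turn -0.0
```

```bash
python3 -m pendant '[[[1,-0.02,0,0,0,0,0],[1,0,0,-0.6,0,0,0],[1,0,0,-0.6,0,0,0],[1,0,0,-0.6,0,0,0],[1,0,0,-0.6,0,0,0],[1,0,0,-0.5,0,0,0],[1,0,0,-0.25,0,0,0],[1,0,0,-0.13,0,0,0],[1,0,0,-0.03,0,0,0],[1,0,0,-0.03,0,0,0],[1,0,0,0,0,0,0]]]'
python3 st.py .4171 .3167 .0308 87.07
```

```text
clock: 34.25
ee_pos: [0.4171, 0.317, 0.0339]
eef_rot: [0.025, 1.0, 0.0, 0.0]
ft_force: [0.3, 0.2, -1.6]
finger_gap: 0.02
grip_force: 58.7
t 34.25 [0.4171 0.317  0.0339] yaw 87.08 tilt [ 0.001  0.001 -1.   ] gap 0.02 F [ 0.3  0.2 -1.6] q [ 1.02  0.34 -0.57  0.   -0.66 -2.65]
units [ 0.001 -0.011 -0.102] turn -0.001
```

```bash
python3 -m pendant '[[[1,0,0,-0.04,0,0,0],[1,0,0,-0.04,0,0,0],[1,0,0,-0.025,0,0,0],[1,0,0,0,0,0,0]]]'
python3 st.py
python3 -m pendant '[[[0.4,0,0,0,0,0,0],[0.2,0,0,0,0,0,0],[-0.2,0,0,0,0,0,0],[-1,0,0,0,0,0,0],[-1,0,0,0,0,0,0],[-1,0,0,0,0,0,0],[-1,0,0,0,0,0,0],[-1,0,0,0.3,0,0,0],[-1,0,0,0.6,0,0,0],[-1,0,0,0.8,0,0,0],[-1,0,0,0.8,0,0,0],[-1,0,0,0.8,0,0,0],[-1,0,0,0.8,0,0,0],[-1,0,0,0.8,0,0,0],[-1,0,0,0.8,0,0,0],[-1,0,0,0.8,0,0,0],[-1,0,0,0.8,0,0,0],[-1,0,0,0,0,0,0]]]'
python3 -m pendant '[[[-1,0.05,-0.5,0,0,0,0],[-1,0.05,-0.7,0,0,0,0],[-1,0.05,-0.7,0,0,0,0],[-1,0.05,-0.7,0,0,0,0],[-1,0.05,-0.7,0,0,0,0],[-1,0.05,-0.7,0,0,0,0],[-1,0.05,-0.7,0,0,0,0],[-1,0.05,-0.7,0,0,0,0],[-1,0.05,-0.7,0,0,0,0],[-1,0.05,-0.7,0,0,0,0],[-1,0.05,-0.7,0,0,0,0],[-1,0.05,-0.7,0,0,0,0],[-1,0.05,-0.7,0,0,0,0],[-1,0.05,-0.7,0,0,0,0],[-1,0.05,-0.7,0,0,0,0],[-1,0,-0.7,0,0,0,0],[-1,0,-0.7,0,0,0,0],[-1,0,-0.7,0,0,0,0],[-1,0,0,0,0,0,0]]]'
python3 - <<'E'
from meas import *
p,d=imaging.capture("top");save("top4.png",cv2.resize(p[120:300,150:330],None,fx=3.3,fy=3.3,interpolation=cv2.INTER_CUBIC))
C=cloud("top",d);np.savez("top4.npz",p=p,d=d)
c=np.array([.516,.3117]);L=np.array([np.cos(np.radians(-2.93)),np.sin(np.radians(-2.93))])
for nm,top,y in(("nut",.031,99),("bolt",.067,33),("tube",.038,-33),("bar",.042,-99)):
    u,v=proj("top",[*(c+y/1000*L),top])[0].round().astype(int)
    m=np.zeros((420,560),np.uint8);m[v-12:v+13,u-14:u+15]=((C[...,2]>top-.008)&(C[...,2]<top+.01))[v-12:v+13,u-14:u+15]
    n,l,s,_=cv2.connectedComponentsWithStats(m)
    if n<2: print(nm,"none");continue
    q=(l==1+np.argmax(s[1:,4])).astype(np.uint8);cc,_=cv2.findContours(q,cv2.RETR_EXTERNAL,cv2.CHAIN_APPROX_NONE)
    M=cv2.moments(cc[0]);P=onplane("top",[M["m10"]/M["m00"],M["m01"]/M["m00"]],top)[0]
    e=P[:2]-c;print(nm,q.sum(),"z",np.median(C[q>0][:,2]).round(4),"rail x",(e@[L[1],-L[0]]*1000).round(1),"y err",(e@L*1000-y).round(1))
E
python3 st.py
```

```text
clock: 34.65
ee_pos: [0.4169, 0.3169, 0.0307]
eef_rot: [0.025, 1.0, 0.0, 0.0]
ft_force: [-2.2, -0.9, 5.3]
finger_gap: 0.0201
grip_force: 59.4
t 34.65 [0.4169 0.3169 0.0307] yaw 87.1 tilt [ 0.  0. -1.] gap 0.0201 F [-2.2 -0.9  5.3] q [ 1.02  0.35 -0.57  0.   -0.65 -2.65]
clock: 36.45
ee_pos: [0.418, 0.3178, 0.2535]
eef_rot: [0.025, 1.0, 0.002, 0.002]
ft_force: [0.0, 1.1, -0.4]
finger_gap: 0.0852
grip_force: 0.0
clock: 38.35
ee_pos: [0.4379, -0.0581, 0.2488]
eef_rot: [0.027, 1.0, -0.0, -0.001]
ft_force: [0.0, 0.2, -0.0]
finger_gap: 0.0851
grip_force: 0.0
nut 176 z 0.0307 rail x 1.1 y err -1.0
bolt 46 z 0.0662 rail x 0.6 y err 0.5
tube 143 z 0.0372 rail x 1.3 y err -0.3
bar 84 z 0.0416 rail x 1.4 y err 0.9
t 38.4 [ 0.4381 -0.0573  0.2488] yaw 86.9 tilt [-0.001 -0.    -1.   ] gap 0.0854 F [-0.4  0.3 -0.5] q [ 0.32 -0.04 -0.46 -0.   -1.16 -1.94]
```

View pics/top4.png

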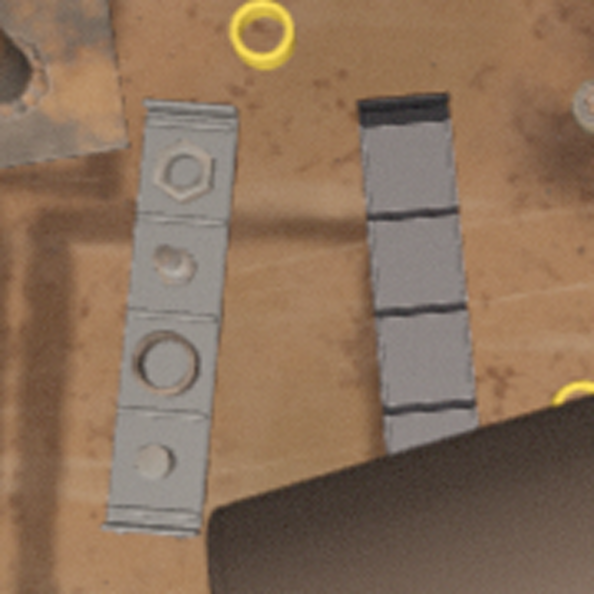

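The picture shows nut (184,170), bolt (175,263), tube (165,362) and bar end (155,461), farthest to nearest. All are upright at the right heights and within 1.5 mm of their bay centres. The robot is clear, so I'll hand in.

```bash
python3 -c "
from bench import ctrl
print(ctrl.job_done())"
```

```text
the job is handed in; nothing more can be done
None
```

All four parts stand upright in the bay rail in reverse order (nut farthest, then bolt, tube and bar end), each within about 1.5 mm of its bay's centre in the final top view, and the job is handed in at about 38 s.

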